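Point out the wrong part in the tappet tray

TASK

A valve spring has been put into the wooden tray of tappets by mistake. Show it: bring the fingertips two or three centimetres above that spring and point at it for two seconds, then lift well clear and point in the same way for two seconds at the loose tappet on the bench that should be in its place, and finish still pointing at it. Touch nothing, and do not bring the fingertips down close over any other part.

Things in the scene. Their poses are not given: they have to be found in the camera images.
- tray: Pale wooden kit tray fixed on the bench in front of the robot, left of the vice: 66 x 290 x 20 mm, with one row of five round pockets along its y axis, 54 mm apart, the middle one at its centre; pockets 37 mm across and 10 mm deep. Four hold tappets, one the spring. Origin: centre of its underside; it is turned by up to 0.25 rad either way.
- row_spring: The wrong part: a dark brown coil valve spring, 29 mm across and 44 mm high, standing upright in one of the tray's pockets (which one varies). Origin: centre of its underside, 10 mm above the bench.
- row_spring_top (a point): Centre of the top of the spring in the tray, 44 mm above its underside (54 mm above the bench); z up. The first point to point at. Obstacles: a green tool case 200 mm high stands 50 to 150 mm beyond the tray, a blue vice 180 mm high right of the tray (x 0.3 to 0.54, y -0.42 to -0.2), so cross with the fingertips above 0.25 m and descend straight down.
- row_tappet_a: A bucket tappet: bright silver cup, crown up, 33 mm across and 26 mm high, standing in one of the tray's five pockets (which one varies). It belongs there. Origin: centre of its underside, 10 mm above the bench.
- row_tappet_b: A bucket tappet: bright silver cup, crown up, 33 mm across and 26 mm high, standing in one of the tray's five pockets (which one varies). It belongs there. Origin: centre of its underside, 10 mm above the bench.
- row_tappet_c: A bucket tappet: bright silver cup, crown up, 33 mm across and 26 mm high, standing in one of the tray's five pockets (which one varies). It belongs there. Origin: centre of its underside, 10 mm above the bench.
- row_tappet_d: A bucket tappet: bright silver cup, crown up, 33 mm across and 26 mm high, standing in one of the tray's five pockets (which one varies). It belongs there. Origin: centre of its underside, 10 mm above the bench.
- spare_tappet: The loose tappet: the same bright silver cup, 33 mm across and 26 mm high, standing crown up directly on the bench, beyond the tray and the vice, in a row with a loose spring and a bearing shell (their order varies, neighbours at least 50 mm apart between centres). Origin: centre of its underside.
- spare_tappet_top (a point): Centre of the crown of the loose tappet, 26 mm above the bench; z up. The second point to point at.
- loose_spring: Another dark coil valve spring, 29 mm across and 44 mm high, standing on the bench outside the tray. Not to be pointed at. Origin: centre of its underside.
- loose_shell: A half-round steel bearing shell, about 27 x 54 x 21 mm, on the bench outside the tray. Not to be pointed at. Origin: centre of its underside.
There are look-alikes about, which are no part of the job. Leave any orange look-alike of the spare_tappet alone.

How it is judged:
By the outcome, as a careful person would: the job done as asked, in the order asked, and still so for the second after the job is handed in, with the robot touching nothing.
It also fails if it takes over 38 s, if anything falls off the work surface, if the arm or the gripper's body presses on something with over 40 N, if the wrist force passes 120 N, or if a joint passes its speed limit or range.

ROBOT

A 7-joint arm with a two-finger parallel gripper is mounted at the origin on a cart in front of the work surface, level with it; the furniture and walls round the work are solid. World frame = base frame: x ahead of the robot, y to its left, z up, the work surface at z = 0. Lengths are in m, angles in rad, forces in N, time in s.
With the tool pointing down it reaches from about 0.35 to 0.9 m from the base axis. Payload 19.9 kg.
Tool frame: the origin (TCP) lies between the finger pads, 19 mm behind the fingertips; this is the grasp point; z points along the fingers, y is the line along which they close (so a half turn about z gives the same grasp; the last joint's range is limited). The gripper opens to 94 mm and grips with 3 to 60 N. Pads are 16 mm wide; open, the fingers measure 119 mm over their backs; the gripper's body (75 mm by 177 mm) begins 78 mm behind the grasp point.
Start: joints at [-0.042, 0.417, -0.01, 1.614, 0.005, 1.111, -0.053], TCP at [0.625, 0, 0.224] pointing down, gripper open.
Joint ranges: [-2.81, 2.81], [-0.39, 2.02], [-1.27, 1.25], [0.06, 2.57], [-1.19, 4.33], [0.19, 2], [-2.82, 2.82]. Speed limits (rad/s): [1.89, 1.89, 2.39, 2.39, 3.01, 3.01, 3.01].

INTERFACE

Orientations are given as [roll, pitch, yaw] about the fixed x, y, z axes, in that order (R = Rz(yaw) Ry(pitch) Rx(roll)).
In Python, from station import ctrl gives the robot as it stands. The module is installed in compiled form; this text tells all that it offers.
- The arm moves only by the tool play_rows, never from a script. Its argument "motion" is a list of rows, each an object with "fingers": the closure, from -1 (fully open) to 1 (shut); "xyz": the shift along the world's x, y, z as a fraction of full scale, a list of three; "spin": the turn about the world's z as a fraction of full scale. A call has 1 to 10 rows; each row is the pose to reach, as a shift and turn from the pose commanded when the call began, turning the shorter way round; what a row does not reach only later rows make up. Full scale, the value 1, is 30 cm for a shift and pi rad for a turn. A row lasts 1/10 s, in which the tool goes at most 50 mm and 8.59 degrees, less where a joint would pass 70% of its speed; a pose out of reach is approached as far as the arm can. A call with a number of a shift or a turn outside -1 to 1 is refused whole. A call with a gripper value outside its range is refused whole. The fingers move at their own pace and stop on an object; "grip_force" is the grip in N (left out, the last holds). Time passes only in rows, so rows that repeat a pose let the fingers close. It gives the time, the measured TCP pose, the force, the opening and the grip force at its end, in the units of the state.
- ctrl.sense(): the state, without advancing time (a new reading comes with each control period).
- ctrl.get_image(name): name is "scene" or "side" or "wrist"; returns the picture (480x640x3 uint8, red, green, blue); there is no depth.
- ctrl.get_calibration(name): a dict with "mtx" (3x3 intrinsics, pixels), "world_from_camera" (4x4, takes a point from camera to world coordinates). Camera axes: x right, y down, z forward; pixel columns grow to the right and rows downward; lengths in m; the calibration is good to about 2 mm. A picture is of the moment at which its call begins: read the wrist's pose just before it. get_calibration takes no time and is no camera call; for the wrist camera it gives the pose at the moment of the call.
- ctrl.job_done(): hands the job in; it is judged then, once.
The state is a dict: "time_s": time; "joint_positions": joint angles; "joint_velocities": joint speeds; "effort": joint torques, N m; "tcp_pos": TCP position; "eef_rot": TCP orientation; "force": force on the tool from outside, world axes, zero at the start; "wrist_torque": the same for the moment, N m; "finger_gap": finger opening in m; "finger_force": force on a finger pad.
Only numpy, scipy, OpenCV 4.12 (cv2) and the standard library are available. Lean on these libraries where they do the work, as an engineer would, in place of code of your own. Each camera call takes 0.05 s, during which the arm holds its last target. There are 200 camera calls.

## Working session

There is one attempt and no reset: what is moved stays moved. The work goes in short steps, Python scripts to look and compute and a tool call to move; the robot and the scene stay as the last step left them, time stands still between calls to the robot, and variables do not carry over. Pictures are saved under pics/ and viewed, at most 10 in all, crops included, and the job is handed in when it is done.

Besides the shell and the picture viewer there is one more tool, called after "Call:" in YAML: its name, and indented under it one key for each argument. play_rows: Moves the arm, as the interface text tells. Shift numbers are shares of 30 cm and turn numbers shares of pi rad, none past 1 either way. Its arguments: {"type":"object","properties":{"motion":{"type":"array"},"grip_force":{"type":"number"}},"required":["motion"]}

```bash
mkdir -p pics
cat > h.py <<'E'
import numpy as np,cv2
from station import ctrl
def ray(K,T,u,v):
    d=T[:3,:3]@np.linalg.solve(K,[u,v,1.]); return T[:3,3],d/np.linalg.norm(d)
def plane(K,T,u,v,z):
    o,d=ray(K,T,u,v); return o+d*(z-o[2])/d[2]
def tri(rs):
    A=sum(np.eye(3)-np.outer(d,d) for o,d in rs); b=sum((np.eye(3)-np.outer(d,d))@o for o,d in rs)
    return np.linalg.solve(A,b)
E
python3 - <<'E'
from h import *
s=ctrl.sense();print(s['time_s'],s['tcp_pos'],s['eef_rot'])
for n in("scene","side","wrist"):
    c=ctrl.get_calibration(n); im=ctrl.get_image(n)
    np.savez(f'pics/{n}0.npz',im=im,K=c['mtx'],T=c['world_from_camera'])
    cv2.imwrite(f'pics/{n}0.png',im[:,:,::-1]); print(n,np.round(c['world_from_camera'],2).tolist(),c['mtx'][0][0])
E
```

```text
0.0 [ 6.24640948e-01 -3.00129804e-05  2.23625609e-01] [-3.14036537e+00  9.41516601e-05  1.57079504e+00]
scene [[1.0, 0.04, -0.08, 0.69], [0.09, -0.68, 0.73, -1.06], [-0.02, -0.73, -0.68, 1.0], [0.0, 0.0, 0.0, 1.0]] 533.8397128880088
side [[1.0, -0.02, 0.01, 0.55], [-0.02, -0.48, 0.88, -0.95], [-0.01, -0.88, -0.48, 0.57], [0.0, 0.0, 0.0, 1.0]] 505.59983324233787
wrist [[1.0, -0.0, -0.0, 0.63], [-0.0, -0.96, -0.29, 0.08], [-0.0, 0.29, -0.96, 0.38], [0.0, 0.0, 0.0, 1.0]] 430.85417040963296
```

View pics/scene0.png

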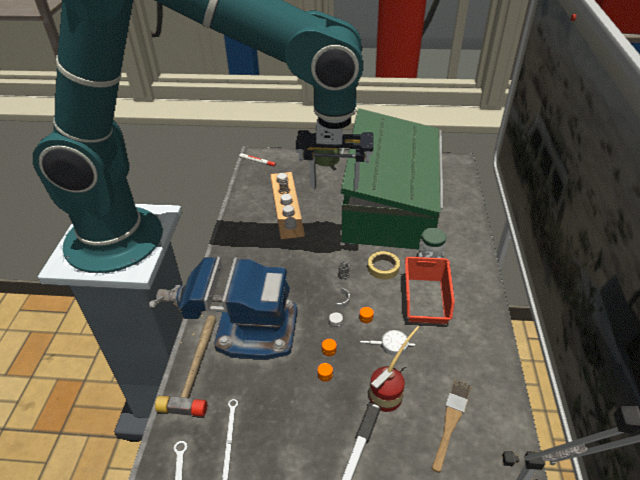

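View pics/side0.png

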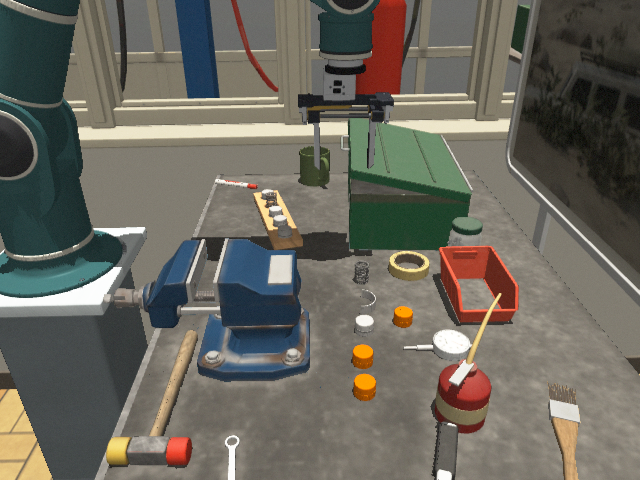

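View pics/wrist0.png

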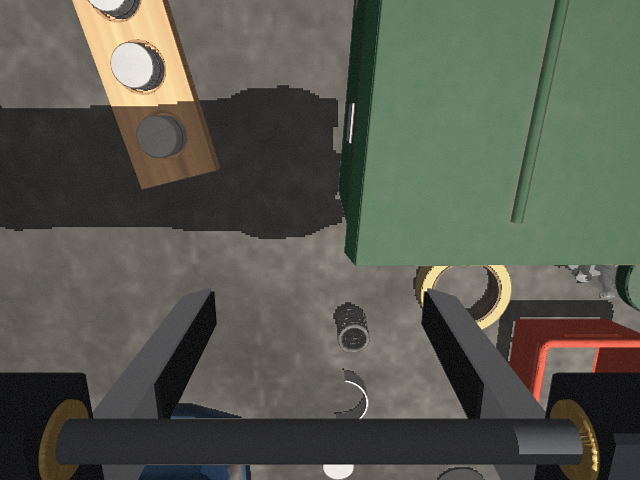

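The scene view shows the tray at (287,205). Its dark spring appears second from the far end, at about (282,186); in the side view it is at (270,200).

Candidates in the scene view:
- **Springs:** the tray spring at (282,186) and the loose spring at (343,270).
- **Tappets:** silver ones in the tray at (282,177), (286,199), (288,211) and (291,224), and a silver one on the bench at (336,320). The orange ones at (366,314), (329,347) and (325,371) are look-alikes.

I choose the dark part in the tray and the silver one on the bench. A close crop will check both.

Run:
```python
from h import *
a=np.load('pics/scene0.npz')['im'];b=np.load('pics/side0.npz')['im']
r=lambda i,x,y,w,h,k:cv2.resize(i[y:y+h,x:x+w],None,fx=k,fy=k,interpolation=cv2.INTER_CUBIC)
t=np.hstack([r(a,260,165,50,75,5),r(b,245,180,60,75,5)[:375]])
u=np.hstack([r(a,320,255,50,75,3),r(b,345,255,60,90,2.5)])
o=np.zeros((600,800,3),np.uint8);o[:375,:550]=t;o[375:,:150]=u[:225,:150];o[375:,150:300]=u[:225,150:300]
cv2.imwrite('pics/crop1.png',o[:,:,::-1])
```

```text
(no output)
```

View pics/crop1.png

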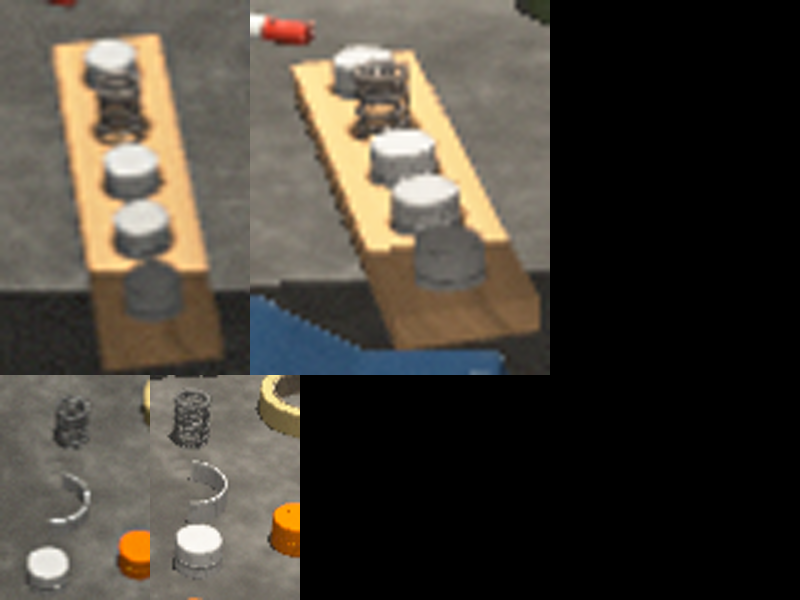

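The crop confirms both choices: the spring is in the pocket second from the far end, top at scene (284,181) and side (271,194). The loose silver tappet's crown is at scene (336,317) and side (364,321).

Run:
```python
from h import *
A=np.load('pics/scene0.npz');B=np.load('pics/side0.npz')
S=lambda x,y:(260+x/5-.4,165+y/5-.4);D=lambda x,y:(245+(x-250)/5-.4,180+y/5-.4)
P={'spring':(S(119,81),D(380,70),.054),'t5':(S(111,52),D(361,58),.036),'t3':(S(131,160),D(404,143),.036),'t2':(S(141,215),D(426,188),.036),'t1':(S(153,275),D(450,240),.036),
'spare':((336,316.7),(363.9,320.8),.026),'shell':((344,296),(367,297),.02),'lspring':((344,264),(362,263),.044),'case_corner':((343,205),(349,198),.15),'case_bot':((343,242),(349,247),0.)}
for k,(a,b,z) in P.items():
    r=[ray(A['K'],A['T'],*a),ray(B['K'],B['T'],*b)]
    print(k,tri(r).round(3),plane(A['K'],A['T'],*a,z).round(3),plane(B['K'],B['T'],*b,z).round(3))
```

```text
spring [0.457 0.236 0.047] [0.458 0.226 0.054] [0.459 0.218 0.054]
t5 [0.444 0.287 0.031] [0.444 0.28  0.036] [0.445 0.275 0.036]
t3 [0.471 0.176 0.034] [0.471 0.173 0.036] [0.473 0.17  0.036]
t2 [0.484 0.124 0.034] [0.483 0.123 0.036] [0.485 0.12  0.036]
t1 [0.497 0.073 0.033] [0.496 0.07  0.036] [0.498 0.066 0.036]
spare [ 0.645 -0.255  0.018] [ 0.645 -0.261  0.026] [ 0.644 -0.266  0.026]
shell [ 0.659 -0.189  0.02 ] [ 0.66 -0.19  0.02] [ 0.658 -0.188  0.02 ]
lspring [ 0.656 -0.102  0.041] [ 0.655 -0.104  0.044] [ 0.657 -0.107  0.044]
case_corner [0.643 0.047 0.114] [0.646 0.002 0.15 ] [ 0.635 -0.03   0.15 ]
case_bot [0.645 0.022 0.005] [0.647 0.026 0.   ] [0.643 0.034 0.   ]
```

Call:
play_rows:
  motion:
    - {"fingers":1,"xyz":[0,0,0.3],"spin":0}
    - {"fingers":1,"xyz":[0,0,0.3],"spin":0}
    - {"fingers":1,"xyz":[0,0,0.3],"spin":0}
    - {"fingers":1,"xyz":[-0.55,0.4,0.3],"spin":0}
    - {"fingers":1,"xyz":[-0.55,0.4,0.3],"spin":0}
    - {"fingers":1,"xyz":[-0.55,0.4,0.3],"spin":0}
    - {"fingers":1,"xyz":[-0.55,0.4,0.3],"spin":0}
    - {"fingers":1,"xyz":[-0.55,0.4,0.3],"spin":0}
    - {"fingers":1,"xyz":[-0.55,0.4,0.3],"spin":0}
    - {"fingers":1,"xyz":[-0.55,0.4,0.3],"spin":0}

```text
time_s: 1.15
tcp_pos: [0.4606, 0.1193, 0.3141]
eef_rot: [-3.141, 0.0, 1.57]
force: [0.3, -0.9, 0.3]
finger_gap: 0.0172
finger_force: 0.0
```

Run:
```python
from h import *
s=ctrl.sense();print(s['time_s'],s['tcp_pos'],s['eef_rot'],s['finger_gap'])
n='wrist';c=ctrl.get_calibration(n); im=ctrl.get_image(n)
np.savez(f'pics/wrist1.npz',im=im,K=c['mtx'],T=c['world_from_camera'])
cv2.imwrite(f'pics/wrist1.png',im[:,:,::-1])
```

```text
1.15 [0.46062937 0.11926417 0.31408091] [-3.14144506e+00  2.24785516e-04  1.56980524e+00] 0.01723393990305206
```

View pics/wrist1.png

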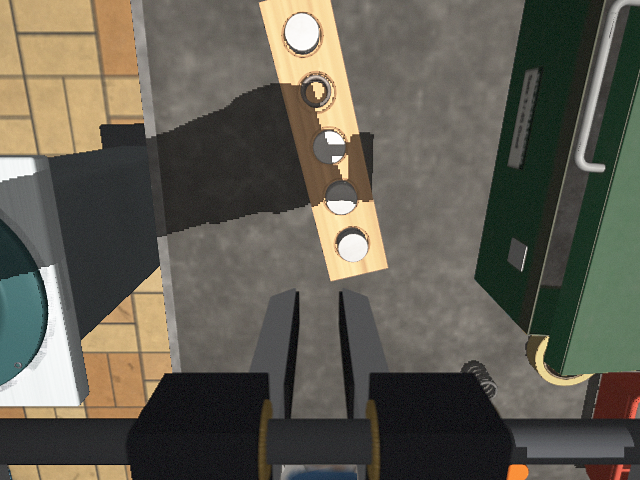

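The wrist view looks nearly straight down on the tray. The spring is at (317,91), second from the far end, and the tappets are at (302,33), (330,147), (341,196) and (352,244). The case is on the right, with its edge running from (475,280) to (525,0).

Run:
```python
from h import *
A=np.load('pics/scene0.npz');B=np.load('pics/side0.npz');W=np.load('pics/wrist1.npz')
K,T=W['K'],W['T']
for p,z in [((302,33),.036),((330,147),.036),((341,196),.036),((352,244),.036),((317,91),.054),((475,280),0),((525,60),0),((475,280),.15)]: print(p,plane(K,T,*p,z).round(4))
print(tri([ray(A['K'],A['T'],283.4,180.8),ray(B['K'],B['T'],270.6,193.6),ray(K,T,317,91)]))
# pocket centre from tappets (pockets 5,3,2,1): fit linear in index
t=np.array([plane(K,T,*p,.036) for p in [(302,33),(330,147),(341,196),(352,244)]]);i=np.array([5,3,2,1])
for j in(0,1):print(np.polyval(np.polyfit(i,t[:,j],1),4))
```

```text
(302, 33) [0.4461 0.2767 0.036 ]
(330, 147) [0.4727 0.1735 0.036 ]
(341, 196) [0.4843 0.1243 0.036 ]
(352, 244) [0.4966 0.0728 0.036 ]
(317, 91) [0.4599 0.2252 0.054 ]
(475, 280) [0.6453 0.0175 0.    ]
(525, 60) [0.6717 0.2574 0.    ]
(475, 280) [0.5871 0.0766 0.15  ]
[0.45871074 0.22545579 0.05253322]
0.4591414028356194
0.22546397362373846
```

Call:
play_rows:
  motion:
    - {"fingers":1,"xyz":[0,0.352,0],"spin":0}
    - {"fingers":1,"xyz":[0,0.352,0],"spin":0}
    - {"fingers":1,"xyz":[0,0.352,0],"spin":0}
    - {"fingers":1,"xyz":[0,0.352,0],"spin":0}
    - {"fingers":1,"xyz":[0,0.352,0],"spin":0}
    - {"fingers":1,"xyz":[0,0.352,-0.12],"spin":0}
    - {"fingers":1,"xyz":[0,0.352,-0.24],"spin":0}
    - {"fingers":1,"xyz":[0,0.352,-0.36],"spin":0}
    - {"fingers":1,"xyz":[0,0.352,-0.36],"spin":0}
    - {"fingers":1,"xyz":[0,0.352,-0.36],"spin":0}

```text
time_s: 2.2
tcp_pos: [0.4606, 0.2247, 0.2071]
eef_rot: [-3.141, 0.0, 1.569]
force: [-0.2, 0.4, 1.1]
finger_gap: 0.0004
finger_force: 0.0
```

Run:
```python
from h import *
s=ctrl.sense();print(s['time_s'],s['tcp_pos'],s['eef_rot'],s['finger_gap'],(np.array([.459,.2255,.098])-s['tcp_pos'])/.3)
```

```text
2.2 [0.46057025 0.22465405 0.20711201] [-3.14134249e+00  3.23195620e-04  1.56913569e+00] 0.00035895885343911304 [-0.00523416  0.00281983 -0.36370671]
```

Now the descent, in gentle steps, then the hold.

Call:
play_rows:
  motion:
    - {"fingers":1,"xyz":[-0.004,0.002,-0.09],"spin":0}
    - {"fingers":1,"xyz":[-0.004,0.002,-0.18],"spin":0}
    - {"fingers":1,"xyz":[-0.004,0.002,-0.26],"spin":0}
    - {"fingers":1,"xyz":[-0.004,0.002,-0.32],"spin":0}
    - {"fingers":1,"xyz":[-0.004,0.002,-0.36],"spin":0}
    - {"fingers":1,"xyz":[-0.004,0.002,-0.36],"spin":0}
    - {"fingers":1,"xyz":[-0.004,0.002,-0.36],"spin":0}
    - {"fingers":1,"xyz":[-0.004,0.002,-0.36],"spin":0}

```text
time_s: 3.0
tcp_pos: [0.4595, 0.2265, 0.0995]
eef_rot: [3.14, -0.001, 1.571]
force: [0.2, -0.5, 0.8]
finger_gap: 0.0003
finger_force: 0.0
```

Run:
```python
from h import *
s=ctrl.sense();print(s['tcp_pos'],s['force'])
a=ctrl.get_image('scene');b=ctrl.get_image('side')
r=lambda i,x,y,w,h,k:cv2.resize(i[y:y+h,x:x+w],None,fx=k,fy=k,interpolation=cv2.INTER_CUBIC)
cv2.imwrite('pics/point1.png',np.hstack([r(a,240,130,80,110,5),r(b,225,130,80,110,5)])[:,:,::-1])
```

```text
[0.45953217 0.22649493 0.0995218 ] [ 0.17746342 -0.54550663  0.78207293]
```

View pics/point1.png

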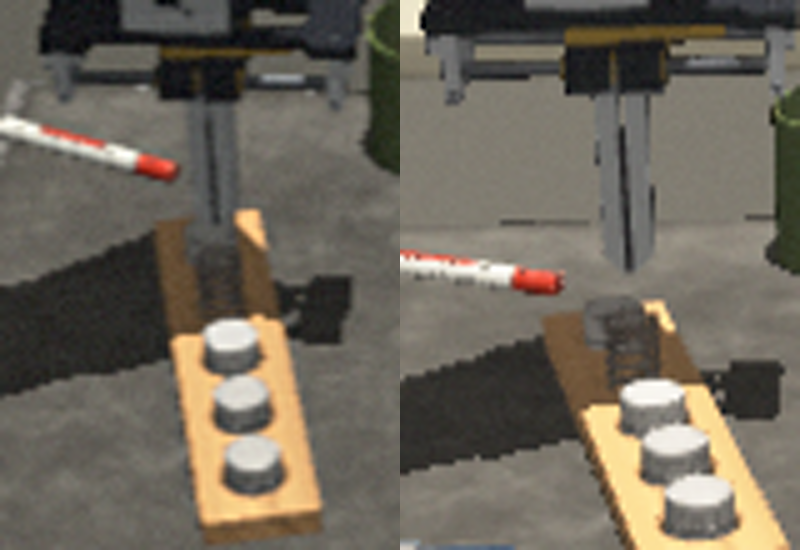

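Both views show the closed fingertips directly above the spring, about 2.5 cm clear: tips at (217,228) in the left half and (628,270) in the right. Hold here.

Call:
play_rows:
  motion:
    - {"fingers":1,"xyz":[0,0,0],"spin":0}
    - {"fingers":1,"xyz":[0,0,0],"spin":0}
    - {"fingers":1,"xyz":[0,0,0],"spin":0}
    - {"fingers":1,"xyz":[0,0,0],"spin":0}
    - {"fingers":1,"xyz":[0,0,0],"spin":0}
    - {"fingers":1,"xyz":[0,0,0],"spin":0}
    - {"fingers":1,"xyz":[0,0,0],"spin":0}
    - {"fingers":1,"xyz":[0,0,0],"spin":0}
    - {"fingers":1,"xyz":[0,0,0],"spin":0}
    - {"fingers":1,"xyz":[0,0,0],"spin":0}

```text
time_s: 4.1
tcp_pos: [0.4588, 0.2262, 0.0982]
eef_rot: [-3.142, 0.0, 1.571]
force: [0.5, 0.7, -0.4]
finger_gap: 0.0003
finger_force: 0.0
```

Call:
play_rows:
  motion:
    - {"fingers":1,"xyz":[0,0,0],"spin":0}
    - {"fingers":1,"xyz":[0,0,0],"spin":0}
    - {"fingers":1,"xyz":[0,0,0],"spin":0}
    - {"fingers":1,"xyz":[0,0,0],"spin":0}
    - {"fingers":1,"xyz":[0,0,0],"spin":0}
    - {"fingers":1,"xyz":[0,0,0],"spin":0}
    - {"fingers":1,"xyz":[0,0,0],"spin":0}
    - {"fingers":1,"xyz":[0,0,0],"spin":0}
    - {"fingers":1,"xyz":[0,0,0],"spin":0}
    - {"fingers":1,"xyz":[0,0,0],"spin":0}

```text
time_s: 5.1
tcp_pos: [0.4588, 0.2262, 0.0982]
eef_rot: [-3.141, 0.0, 1.571]
force: [0.3, 0.1, 0.8]
finger_gap: 0.0007
finger_force: 0.0
```

Call:
play_rows:
  motion:
    - {"fingers":1,"xyz":[0,0,0],"spin":0}
    - {"fingers":1,"xyz":[0,0,0],"spin":0}
    - {"fingers":1,"xyz":[0,0,0],"spin":0}
    - {"fingers":1,"xyz":[0,0,0],"spin":0}
    - {"fingers":1,"xyz":[0,0,0],"spin":0}

```text
time_s: 5.6
tcp_pos: [0.4588, 0.2262, 0.0982]
eef_rot: [-3.141, 0.0, 1.571]
force: [0.3, 0.3, -0.5]
finger_gap: 0.0004
finger_force: 0.0
```

Call:
play_rows:
  motion:
    - {"fingers":1,"xyz":[0,0,0.1],"spin":0}
    - {"fingers":1,"xyz":[0,0,0.23],"spin":0}
    - {"fingers":1,"xyz":[0,0,0.36],"spin":0}
    - {"fingers":1,"xyz":[0,0,0.5],"spin":0}
    - {"fingers":1,"xyz":[0,0,0.63],"spin":0}
    - {"fingers":1,"xyz":[0,0,0.76],"spin":0}
    - {"fingers":1,"xyz":[0,0,0.8],"spin":0}
    - {"fingers":1,"xyz":[0,0,0.8],"spin":0}
    - {"fingers":1,"xyz":[0,0,0.8],"spin":0}
    - {"fingers":1,"xyz":[0,0,0.8],"spin":0}

```text
time_s: 6.6
tcp_pos: [0.4583, 0.2259, 0.3366]
eef_rot: [-3.139, 0.001, 1.571]
force: [-1.2, -0.1, 0.1]
finger_gap: 0.0005
finger_force: 0.0
```

Call:
play_rows:
  motion:
    - {"fingers":1,"xyz":[0.31,-0.92,0],"spin":0}
    - {"fingers":1,"xyz":[0.31,-0.92,0],"spin":0}
    - {"fingers":1,"xyz":[0.31,-0.92,0],"spin":0}
    - {"fingers":1,"xyz":[0.31,-0.92,0],"spin":0}
    - {"fingers":1,"xyz":[0.31,-0.92,0],"spin":0}
    - {"fingers":1,"xyz":[0.31,-0.92,0],"spin":0}
    - {"fingers":1,"xyz":[0.31,-0.92,0],"spin":0}
    - {"fingers":1,"xyz":[0.31,-0.92,0],"spin":0}
    - {"fingers":1,"xyz":[0.31,-0.92,0],"spin":0}
    - {"fingers":1,"xyz":[0.31,-0.92,0],"spin":0}

```text
time_s: 7.6
tcp_pos: [0.5516, -0.0485, 0.338]
eef_rot: [-3.141, -0.0, 1.573]
force: [-0.0, -0.3, -0.5]
finger_gap: 0.0004
finger_force: 0.0
```

Call:
play_rows:
  motion:
    - {"fingers":1,"xyz":[0.31,-0.92,0],"spin":0}
    - {"fingers":1,"xyz":[0.31,-0.92,0],"spin":0}
    - {"fingers":1,"xyz":[0.31,-0.92,0],"spin":0}
    - {"fingers":1,"xyz":[0.31,-0.92,0],"spin":0}
    - {"fingers":1,"xyz":[0.31,-0.92,0],"spin":0}
    - {"fingers":1,"xyz":[0.31,-0.92,0],"spin":0}
    - {"fingers":1,"xyz":[0.31,-0.92,0],"spin":0}
    - {"fingers":1,"xyz":[0.31,-0.92,0],"spin":0}
    - {"fingers":1,"xyz":[0.31,-0.92,0],"spin":0}
    - {"fingers":1,"xyz":[0.31,-0.92,0],"spin":0}

```text
time_s: 8.6
tcp_pos: [0.6451, -0.3241, 0.3388]
eef_rot: [3.141, -0.0, 1.573]
force: [0.0, 0.1, 0.7]
finger_gap: 0.0006
finger_force: 0.0
```

Run:
```python
from h import *
s=ctrl.sense();print(s['time_s'],s['tcp_pos'],s['eef_rot'],s['joint_positions'])
n='wrist';c=ctrl.get_calibration(n); im=ctrl.get_image(n)
np.savez(f'pics/wrist2.npz',im=im,K=c['mtx'],T=c['world_from_camera'])
cv2.imwrite(f'pics/wrist2.png',im[:,:,::-1])
```

```text
8.6 [ 0.64511427 -0.3241202   0.33883214] [ 3.14086986e+00 -2.51946968e-04  1.57278397e+00] [ 0.33205919  0.53815844  0.15169529  1.18227529 -0.07890699  1.4261385
  0.47591907]
```

View pics/wrist2.png

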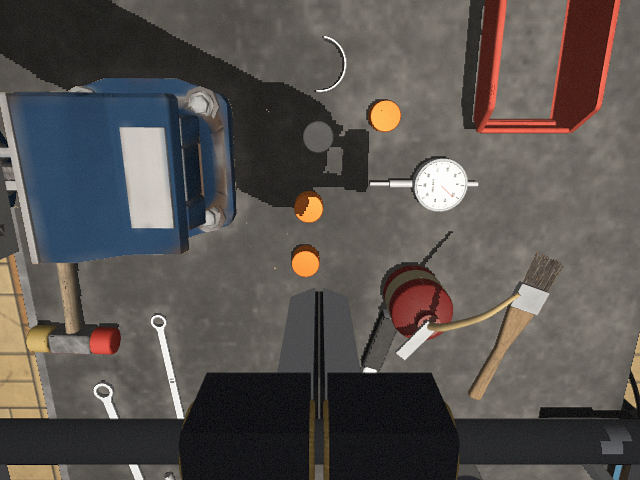

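The wrist view shows the loose grey tappet, in shadow, at (318,137), below the bearing shell at (330,65). The orange look-alikes are at (385,116), (309,207) and (305,263), and the vice is to the left.

Run:
```python
from h import *
A=np.load('pics/scene0.npz');B=np.load('pics/side0.npz');W=np.load('pics/wrist2.npz')
K,T=W['K'],W['T'];g=cv2.cvtColor(W['im'],cv2.COLOR_RGB2GRAY)
c=cv2.HoughCircles(cv2.resize(g[110:165,290:345],None,fx=4,fy=4),cv2.HOUGH_GRADIENT,1,50,param1=60,param2=15,minRadius=40,maxRadius=90)
print(c[0][:2]/4+[290,110,0])
print(plane(K,T,318,137,.026),tri([ray(A['K'],A['T'],336,316.7),ray(B['K'],B['T'],363.9,320.8),ray(K,T,318,137)]))
print('vice',plane(K,T,188,150,.18),plane(K,T,234,150,.02),plane(K,T,205,103,.05))
for p in[(385,116),(309,207),(330,65)]:print(plane(K,T,*p,.02))
```

```text
[[318.375      136.875       15.47500038]]
[ 0.64522848 -0.26170235  0.026     ] [ 0.64474416 -0.26136344  0.02418785]
vice [ 0.55106524 -0.26370616  0.18      ] [ 0.55379553 -0.27588445  0.02      ] [ 0.53331392 -0.22802707  0.05      ]
[ 0.7165909  -0.24012938  0.02      ]
[ 0.63514161 -0.33892635  0.02      ]
[ 0.65752318 -0.18976751  0.02      ]
```

The wide gripper body must not lie along x beside the vice, so I turn it while moving over the tappet, high up.

Call:
play_rows:
  motion:
    - {"fingers":1,"xyz":[0,0.213,0],"spin":-0.45}
    - {"fingers":1,"xyz":[0,0.213,0],"spin":-0.45}
    - {"fingers":1,"xyz":[0,0.213,0],"spin":-0.45}
    - {"fingers":1,"xyz":[0,0.213,0],"spin":-0.45}
    - {"fingers":1,"xyz":[0,0.213,0],"spin":-0.45}
    - {"fingers":1,"xyz":[0,0.213,0],"spin":-0.45}
    - {"fingers":1,"xyz":[0,0.213,0],"spin":-0.45}
    - {"fingers":1,"xyz":[0,0.213,0],"spin":-0.45}
    - {"fingers":1,"xyz":[0,0.213,0],"spin":-0.45}
    - {"fingers":1,"xyz":[0,0.213,0],"spin":-0.45}

```text
time_s: 9.65
tcp_pos: [0.6448, -0.2609, 0.3387]
eef_rot: [-3.141, -0.001, 0.152]
force: [0.8, -0.5, -0.3]
finger_gap: 0.0005
finger_force: 0.0
```

Call:
play_rows:
  motion:
    - {"fingers":1,"xyz":[0,0,0],"spin":0}
    - {"fingers":1,"xyz":[0,0,0],"spin":0}
    - {"fingers":1,"xyz":[0,0,0],"spin":0}
    - {"fingers":1,"xyz":[0,0,0],"spin":0}

```text
time_s: 10.05
tcp_pos: [0.6448, -0.2618, 0.3383]
eef_rot: [-3.141, -0.0, 0.158]
force: [-0.1, 1.3, -0.2]
finger_gap: 0.0004
finger_force: 0.0
```

Run:
```python
from h import *
s=ctrl.sense();print(s['time_s'],s['tcp_pos'],s['eef_rot'],s['joint_positions'],(np.array([.645,-.2615,.026+.025+.019])-s['tcp_pos'])/.3)
```

```text
10.05 [ 0.64476831 -0.26179134  0.33832328] [-3.14142854e+00 -1.44729106e-04  1.58305064e-01] [ 0.0802894   0.50438627  0.41213805  1.27317793 -0.19783204  1.40338632
 -0.93328353] [ 7.72307457e-04  9.71134143e-04 -8.94410947e-01]
```

Call:
play_rows:
  motion:
    - {"fingers":1,"xyz":[0,0,-0.12],"spin":0}
    - {"fingers":1,"xyz":[0,0,-0.24],"spin":0}
    - {"fingers":1,"xyz":[0,0,-0.36],"spin":0}
    - {"fingers":1,"xyz":[0,0,-0.48],"spin":0}
    - {"fingers":1,"xyz":[0,0,-0.6],"spin":0}
    - {"fingers":1,"xyz":[0,0,-0.7],"spin":0}
    - {"fingers":1,"xyz":[0,0,-0.79],"spin":0}
    - {"fingers":1,"xyz":[0,0,-0.86],"spin":0}
    - {"fingers":1,"xyz":[0,0,-0.89],"spin":0}
    - {"fingers":1,"xyz":[0,0,-0.89],"spin":0}

```text
time_s: 11.05
tcp_pos: [0.6443, -0.2618, 0.0704]
eef_rot: [-3.141, 0.001, 0.157]
force: [0.3, -0.4, -0.8]
finger_gap: 0.0008
finger_force: 0.0
```

Run:
```python
from h import *
s=ctrl.sense();print(s['tcp_pos'],s['force'])
a=ctrl.get_image('scene');b=ctrl.get_image('side')
r=lambda i,x,y,w,h,k:cv2.resize(i[y:y+h,x:x+w],None,fx=k,fy=k,interpolation=cv2.INTER_CUBIC)
cv2.imwrite('pics/point2.png',np.hstack([r(a,270,190,130,170,3),r(b,300,190,130,170,3)])[:,:,::-1])
```

```text
[ 0.64433634 -0.26177586  0.07036213] [ 0.3349655  -0.42237968 -0.77190314]
```

View pics/point2.png

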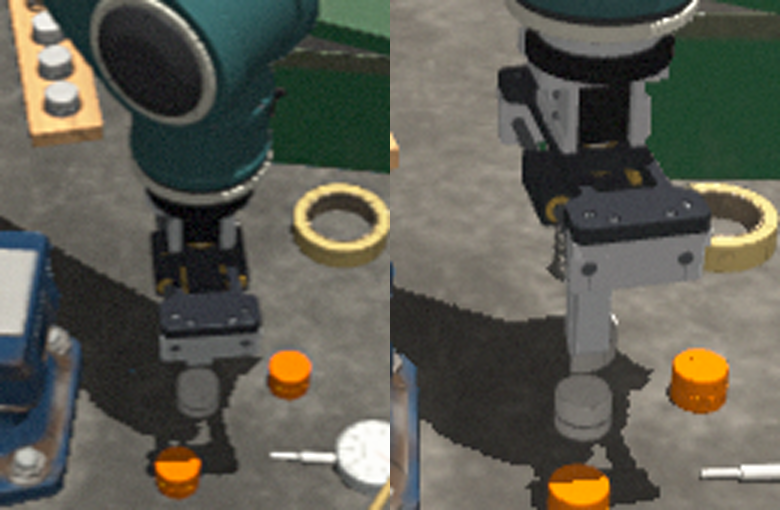

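The closed fingertips stand about 2.5 cm above the loose silver tappet at (197,388) in the left half and (583,400) in the right, clear of everything. Hold, then hand in.

Call:
play_rows:
  motion:
    - {"fingers":1,"xyz":[0,0,0],"spin":0}
    - {"fingers":1,"xyz":[0,0,0],"spin":0}
    - {"fingers":1,"xyz":[0,0,0],"spin":0}
    - {"fingers":1,"xyz":[0,0,0],"spin":0}
    - {"fingers":1,"xyz":[0,0,0],"spin":0}
    - {"fingers":1,"xyz":[0,0,0],"spin":0}
    - {"fingers":1,"xyz":[0,0,0],"spin":0}
    - {"fingers":1,"xyz":[0,0,0],"spin":0}
    - {"fingers":1,"xyz":[0,0,0],"spin":0}
    - {"fingers":1,"xyz":[0,0,0],"spin":0}

```text
time_s: 12.15
tcp_pos: [0.6448, -0.2619, 0.0712]
eef_rot: [-3.142, 0.0, 0.157]
force: [-0.3, -0.1, 0.6]
finger_gap: 0.0002
finger_force: 0.0
```

Call:
play_rows:
  motion:
    - {"fingers":1,"xyz":[0,0,0],"spin":0}
    - {"fingers":1,"xyz":[0,0,0],"spin":0}
    - {"fingers":1,"xyz":[0,0,0],"spin":0}
    - {"fingers":1,"xyz":[0,0,0],"spin":0}
    - {"fingers":1,"xyz":[0,0,0],"spin":0}
    - {"fingers":1,"xyz":[0,0,0],"spin":0}
    - {"fingers":1,"xyz":[0,0,0],"spin":0}
    - {"fingers":1,"xyz":[0,0,0],"spin":0}
    - {"fingers":1,"xyz":[0,0,0],"spin":0}
    - {"fingers":1,"xyz":[0,0,0],"spin":0}

```text
time_s: 13.15
tcp_pos: [0.6448, -0.2619, 0.0712]
eef_rot: [-3.141, 0.0, 0.157]
force: [-0.2, 0.2, -0.3]
finger_gap: 0.0006
finger_force: 0.0
```

Call:
play_rows:
  motion:
    - {"fingers":1,"xyz":[0,0,0],"spin":0}
    - {"fingers":1,"xyz":[0,0,0],"spin":0}
    - {"fingers":1,"xyz":[0,0,0],"spin":0}
    - {"fingers":1,"xyz":[0,0,0],"spin":0}
    - {"fingers":1,"xyz":[0,0,0],"spin":0}

```text
time_s: 13.65
tcp_pos: [0.6448, -0.2619, 0.0712]
eef_rot: [-3.142, 0.0, 0.157]
force: [0.5, -0.5, 0.2]
finger_gap: 0.0004
finger_force: 0.0
```

```bash
python3 -c "
from station import ctrl
print(ctrl.sense()['tcp_pos']); print(ctrl.job_done())"
```

```text
[ 0.64478407 -0.2618982   0.07122984]
the job is handed in; nothing more can be done
None
```

The job is handed in: the arm pointed at the spring in the tray for over two seconds, then at the loose silver tappet for over two seconds, about 2.5 cm above each, and finished there at 13.65 s with no sign of touching anything; no verdict came back.

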